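# Slacken a wing nut, swing its eyebolt out of the lug and open the injector clamp

## Robot

A 6-joint arm with a two-finger parallel gripper is mounted at the origin on a cart in front of the work surface, level with it; the furniture and walls round the work are solid. World frame = base frame: x ahead of the robot, y to its left, z up, the work surface at z = 0. Lengths are in mm, angles in degrees, forces in N, time in s.
With the tool pointing down it reaches from about 350 to 850 mm from the base axis. Payload 8.1 kg.
Tool frame: the origin (TCP) lies between the finger pads; the fingertips stand 22 mm ahead of it and the grasp point (between the pads) lies 3 mm ahead of it (r.nose_length is the z of the fingertips in the tool frame, in mm); z points along the fingers, x is the direction in which the jaws open and shut, and the axes are right-handed (so a half turn about z gives the same grasp; the last joint's range is limited). The gripper opens to 85 mm and grips with 20 to 120 N. Pads are 22 mm wide; open, the fingers measure 114 mm over their backs; the gripper's body (76 mm by 85 mm) begins 54 mm behind the grasp point. The pads swing forward as they close: fully open they stand 13 mm farther back than shut.
Start: joints at [-4.893, 7.471, 85.268, -0, 87.261, -4.893], TCP at [600.005, 0.022, 253.292] pointing down, gripper open.
Joint ranges: [-169.43, 169.43], [-51.17, 129.36], [1.28, 143.12], [-76.62, 256.62], [0, 156.53], [-152.29, 152.29]. Speed limits (degrees/s): [136.94, 136.94, 159.86, 180, 180, 180].

## Interface

Orientations are given as [roll, pitch, yaw] about the fixed x, y, z axes, in that order (R = Rz(yaw) Ry(pitch) Rx(roll)).
In Python, from bench import r gives the robot as it stands.
- The arm moves only by the shell command python3 -m jog 'ROWS' [FORCE]. ROWS is JSON, a list of rows, each a list of 5 numbers: the shift along the tool's x, y, z in m, then the turn about the tool's z in degrees, then the opening in per cent of the stroke, from 0 (shut) to 100 (fully open). A call has 1 to 8 rows; each row is the pose to reach, as a shift and turn from the pose measured when the call began, along the tool's axes at that moment; what a row does not reach only later rows make up. A row lasts 1/10 s, in which the tool goes at most 50 mm and 8.59 degrees, less where a joint would pass 70% of its speed; a pose out of reach is approached as far as the arm can. A call with a gripper value outside its range is refused whole. The fingers move at their own pace and stop on an object; FORCE is the grip in N (left out, the last holds). Time passes only in rows, so rows that repeat a pose let the fingers close. It gives the time, the measured TCP pose, the force and the opening at its end, in the units of the state.
- r.sense(): the state, without advancing time (a new reading comes with each control period).
- r.snapshot(name): name is "scene" or "side" or "wrist"; returns a dict with "image" (420x560x3 uint8, red, green, blue), "K" (3x3 intrinsics, pixels), "T" (4x4, takes a point from camera to world coordinates); the wrist camera has in their place "tool_from_camera" (4x4, takes a point from camera to tool coordinates, whose origin is the TCP and whose axes are the tool frame's). Camera axes: x right, y down, z forward; pixel columns grow to the right and rows downward; lengths in mm; the calibration is good to about 2 mm. A picture is of the moment at which its call begins: read the wrist's pose just before it. There is no depth.
- r.hand_in(): hands the job in, once; it reports no verdict.
Trained networks look in a picture, given as the dict that the camera call returned (one of the last four; its "shot" number tells which), for a name from the list of things; names that differ only in an ending like _2 or _b are one class to them, and where a whole thing is asked for, a point or a joint stands for the part that bears it (a point fixed in the world has none). Each returns a list of dicts, best first, with "conf" (0 to 1); they miss things now and then, are a little off and sometimes report something else, mostly with a low value. They report only what shows in the picture. A call takes as long as a camera call.
- r.search_frame(picture, label): "bbox" ([left, top, right, bottom] in pixels, round what is visible of it).
- r.pinpoint(picture, label): "uv" ([column, row] in pixels: a listed point, or the origin of a listed thing).
The state is a dict: "time": time; "joint_pos": joint angles; "qd": joint speeds; "joint_efforts": joint torques, N m; "tool_pos": TCP position; "tcp_rot": TCP orientation; "ft_force": force on the tool from outside, world axes, zero at the start; "wrist_torque": the same for the moment, N m; "finger_gap": finger opening in mm.
Only numpy, scipy, OpenCV 4.12 (cv2) and the standard library are available. Lean on these libraries where they do the work, as an engineer would, in place of code of your own. Each camera call takes 0.05 s, during which the arm holds its last target. There are 200 camera calls.

## Task

Release the injector that is clamped in the cradle: back the wing nut off (anticlockwise seen from above), only as far as it takes for the hinged bolt to swing easily out of the slotted lug of the strap, swing the bolt right out and down onto its rest, then fold the strap back over its hinge until it stays open. Do not force the bolt past the lug while the nut is still caught behind the rim of its seat, and do not run the nut up against the cap at the end of the bolt. Leave the injector lying in the cradle and the other things on the bench where they are.

Things in the scene. Friction and masses are not known exactly. Their poses are not given: they have to be found in the camera images.
- cradle: bare metal clamping cradle screwed to the bench; base plate 117 x 122 x 12 mm. Origin on the bench under the injector's body; x from the bolt side to the strap's hinge side, y along the injector from nozzle to spring, z up. Bolt side faces roughly to the robot's left. Strap, bolt and hinge lie in one upright plane, at y = -52 mm. Injector's black head: top 118 mm up, y -11 to 40, |x| < 29 mm
- nut_grip (a point): grip point of the wing nut, on its axis between the wings, about 119 mm above the bench, 4 mm below the wing tops. x along the wings, y across them, z along the bolt. Two flat round wings, 24 mm across, 11 mm thick, span 61 mm; below this point the wing faces can be gripped for 20 mm, down to a round hub 17 mm across
- wing_nut: the same steel nut; origin on its axis, 33 mm below nut_grip, at its underside to within 2 mm only (collar 20 mm across; it stands out by an amount that differs). 6 mm a turn: rises 0.95 mm per rad anticlockwise (from above); takes about 0.1 Nm, stays where left. It clears the rim after 0.4 to 4.8 rad, and meets the cap only about 1.2 rad after that: try the bolt at least that often
- bolt_cap: small round steel cap, 10 mm across, 4 mm high, fixed on the end of the bolt inside the nut's wings; keeps the nut from coming off. Origin in its underside, 85.5 mm from the pivot. The nut must not be screwed up against it
- bolt_pivot (a point): axis of the eyebolt's pivot pin, in a fork at the base plate's edge, 16 mm above the bench, 64 mm to the cradle's -x side; the pin runs along the cradle's y. From here to nut_grip it is about 102 mm at the start, however tight the nut is
- eyebolt (a joint): swing of the bolt (9.4 mm thick, 89 mm long) in rad: 0 upright in the lug's slot, growing as it swings outward to the cradle's -x side and down; 1.05 on its rest bar. Stiff pivot: it stays at any angle, and when free some 1.5 to 5 N at the nut moves it. While the collar is caught behind the rim, a steady pull at the nut rises past 9 N within 2 to 6 mm; let go then
- strap_hinge (a point): axis of the strap's hinge, 80 mm above the bench, 50 mm to the cradle's +x side, running along the cradle's y
- strap_grip (a point): point on the strap's centre line, half-way up its thickness, 95 mm from the hinge, 80 mm above the bench when closed; pinch the strap here across its width (30 mm) from above, fingers to either side along the cradle's y; it may turn between the fingers as it is lifted
- strap (a joint): angle of the strap in rad: 0 closed, 1.57 upright, 1.9 folded back on its stop; falls shut from below 1.57 and open from above 1.65. Steel bar 30 x 12 mm, 126 mm from hinge to tip, 0.29 kg, top 86 mm above the bench. Its end is the lug: two tines, a 12 mm slot open at the tip, and round the nut's seat a rim 2 mm high that stops the collar; it flexes under the tight nut
- injector: diesel unit injector, 225 mm long, 0.95 kg, lying loose in the cradle under the strap; nothing needs to touch it
- nozzle_nut: small grey steel nozzle nut, 27 x 28 x 26 mm, standing on the bench beside the cradle; a bystander

How it is judged:
By the outcome, as a careful person would: the job done as asked, in the order asked, and still so for the second after the job is handed in, with the robot touching nothing.
It also fails if it takes over 72 s, if anything falls off the work surface, if the arm or the gripper's body presses on something with over 40 N, if the wrist force passes 120 N, or if a joint passes its speed limit or range.

## Working session

There is one attempt and no reset: what is moved stays moved. The work goes in short steps, Python scripts to look and compute and a shell command to move; the robot and the scene stay as the last step left them, time stands still between calls to the robot, and variables do not carry over. Pictures are saved under pics/ and viewed, about 8 in all and at most 12, crops included, and the job is handed in when it is done.

```bash
ls; mkdir -p pics; cat > h.py <<'E'
import numpy as np, cv2
from scipy.spatial.transform import Rotation as R
from bench import r
def tool():
    s=r.sense(); T=np.eye(4); T[:3,:3]=R.from_euler('xyz',s['tcp_rot'],degrees=True).as_matrix(); T[:3,3]=s['tool_pos']; return T
def snap(n):
    T=tool(); p=r.snapshot(n)
    if n=='wrist': p['T']=T@p['tool_from_camera']
    return p
def ray(p,uv):
    d=np.linalg.inv(p['K'])@[uv[0],uv[1],1]; d=p['T'][:3,:3]@d
    return p['T'][:3,3],d/np.linalg.norm(d)
def onz(p,uv,z):
    o,d=ray(p,uv); return o+d*(z-o[2])/d[2]
def tri(rs):
    A=sum(np.eye(3)-np.outer(d,d) for o,d in rs); b=sum((np.eye(3)-np.outer(d,d))@o for o,d in rs)
    return np.linalg.solve(A,b)
def proj(p,X):
    q=np.linalg.inv(p['T'])@np.r_[X,1]; q=p['K']@q[:3]; return q[:2]/q[2]
def save(p,name,box=None,f=1):
    im=p['image'][:,:,::-1]
    if box: im=im[box[1]:box[3],box[0]:box[2]]
    cv2.imwrite('pics/'+name,cv2.resize(im,None,fx=f,fy=f,interpolation=cv2.INTER_CUBIC))
E
cat > a.py <<'E'
from h import *
np.set_printoptions(precision=1,suppress=True)
print(r.sense())
P={n:snap(n) for n in ['scene','side','wrist']}
hs={'nut_grip':119,'wing_nut':86,'bolt_pivot':16,'strap_hinge':80,'strap_grip':80,'cradle':0,'bolt_cap':101,'nozzle_nut':0}
for l,z in hs.items():
    rs=[]
    for n,p in P.items():
        q=r.pinpoint(p,l)
        if q: rs.append(ray(p,q[0]['uv'])); print(l,n,np.array(q[0]['uv']),round(q[0]['conf'],2),onz(p,q[0]['uv'],z))
    if len(rs)>1: print('  tri',tri(rs))
a=np.vstack([np.hstack([P['scene']['image'],P['side']['image']])])
cv2.imwrite('pics/a.png',cv2.resize(a[:,:,::-1],(800,300)))
save(P['scene'],'s.png'); save(P['side'],'d.png'); save(P['wrist'],'w.png')
E
python3 a.py
```

```text
pics
{'time': 0.0, 'joint_pos': array([-4.9,  7.5, 85.3,  0. , 87.3, -4.9]), 'qd': array([ 0.1, -0. ,  0.1, -0. , -0. ,  0.1]), 'joint_efforts': array([ -0. , -56.9, -50.1,  -0. ,   0. ,   0. ]), 'tool_pos': array([599.5,   0.1, 252.2]), 'tcp_rot': array([-180. ,    0.1,    0. ]), 'ft_force': array([-0.2,  0.8,  1. ]), 'wrist_torque': array([-0., -0., -0.]), 'finger_gap': 85.38885760805665}
nut_grip scene [292.8 210.7] 0.71 [500.5 208.4 119. ]
nut_grip side [243.8 210.8] 0.88 [496.5 205.1 119. ]
  tri [499.4 208.5 118.1]
wing_nut scene [293.2 231.7] 0.65 [494.8 211.2  86. ]
wing_nut side [245.1 232.3] 0.74 [493.6 198.4  86. ]
  tri [499.2 206.4  81.4]
bolt_pivot scene [291.3 270.2] 0.92 [495.7 211.5  16. ]
bolt_pivot side [244.3 265.6] 0.98 [498.8 211.9  16. ]
  tri [497.4 210.8  16. ]
strap_hinge scene [355.3 224. ] 0.66 [461.6 105.9  80. ]
strap_hinge side [267.9 273.5] 0.8 [465.3  97.2  80. ]
strap_hinge wrist [102.9  66.3] 0.86 [460.2 102.5  80. ]
  tri [463.8 101.3  79. ]
strap_grip side [246.8 238.1] 0.83 [491.8 191.2  80. ]
cradle scene [312.2 254.9] 0.91 [529.9 132.3   0. ]
cradle side [286.7 293.9] 0.57 [522.7 130.3   0. ]
  tri [526.6 133.3  -0.7]
bolt_cap side [288.8 276. ] 0.65 [467.   52.5 101. ]
nozzle_nut scene [257. 247.] 0.47 [611.  191.4   0. ]
```

View pics/a.png

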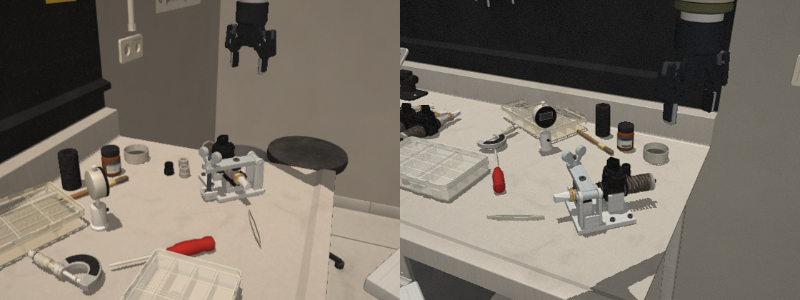

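```bash
python3 - <<'E'
import cv2
a=cv2.imread('pics/s.png')[170:300,230:400];b=cv2.imread('pics/d.png')[170:300,190:360]
import numpy as np
cv2.imwrite('pics/b.png',cv2.resize(np.hstack([a,b]),(800,306),interpolation=cv2.INTER_CUBIC))
E
```

```text
(no output)
```

View pics/b.png

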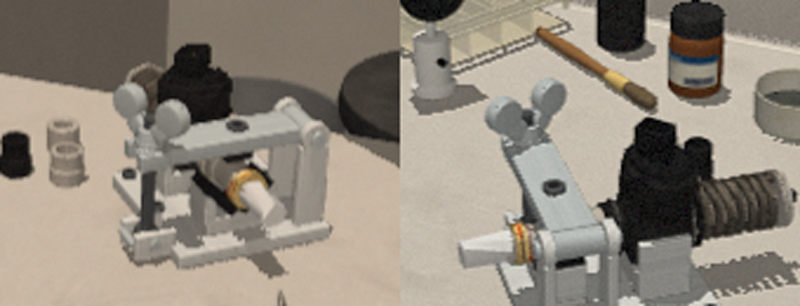

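```bash
python3 - <<'E'
from h import *
np.set_printoptions(precision=1,suppress=True)
p=snap('wrist');print(p['tool_from_camera'],p['K'])
s=snap('scene');d=snap('side')
for q,A in((s,[(285.2,211.6),(303.1,220.1)]),(d,[(234.2,220.1),(252.5,212.5)])):
    a,b=[onz(q,u,111) for u in A]; print(a,b,np.degrees(np.arctan2(*(b-a)[[1,0]])))
E
```

```text
[[   1.     0.    -0.     0.4]
 [  -0.     1.     0.3  -80.3]
 [   0.    -0.3    1.  -120.4]
 [   0.     0.     0.     1. ]] [[344.9   0.  279.6]
 [  0.  344.9 207.9]
 [  0.    0.    1. ]]
[517.7 208.7 111. ] [478.7 206.6 111. ] -176.816606755146
[477.3 201.5 111. ] [512.1 205.6 111. ] 6.633502753345007
```

```bash
python3 -m jog '[[-0.02,-0.04,0,8.5,60],[-0.04,-0.08,0,17,60],[-0.06,-0.12,0,25.5,60],[-0.08,-0.16,0,34,60],[-0.1,-0.2,0,42.5,60],[-0.1,-0.209,0.01,51,60],[-0.1,-0.209,0.015,59.5,60],[-0.1,-0.209,0.02,68,60]]'; python3 -m jog '[[0,0,0,8.5,60],[0,0,0,17,60],[0,0,0,17,60],[0,0,0,17,60]]'
python3 - <<'E'
from h import *
np.set_printoptions(precision=1,suppress=True)
p=snap('wrist');print(r.sense()['tool_pos'],r.sense()['tcp_rot'],r.sense()['joint_pos'])
for l,z in(('nut_grip',119),('bolt_cap',101),('strap_hinge',80),('strap_grip',80),('bolt_pivot',16)):
    for q in r.pinpoint(p,l)[:1]: print(l,np.array(q['uv']),q['conf'],onz(p,q['uv'],z))
save(p,'c.png')
E
```

```text
time: 2.3
tool_pos: [499.6, 209.9, 233.1]
tcp_rot: [180.0, -0.0, -67.7]
ft_force: [0.4, -0.3, -0.0]
finger_gap: 51.5
time: 2.7
tool_pos: [499.6, 209.9, 233.2]
tcp_rot: [-180.0, 0.0, -84.5]
ft_force: [-1.2, -0.6, -0.9]
finger_gap: 51.6
[499.6 209.8 233.1] [-180.    -0.   -84.5] [ 17.4  -1.   96.1  -0.   84.8 101.8]
nut_grip [278.2 210.1] 0.86 [501.1 212.  119. ]
bolt_cap [276.9 208.7] 0.65 [496.2 212.7 101. ]
strap_hinge [399.2 246.7] 0.83 [465.2 103.5  80. ]
strap_grip [302.6 205.4] 0.87 [494.3 191.2  80. ]
bolt_pivot [281.2 178.7] 0.85 [500.3 209.4  16. ]
```

View pics/c.png

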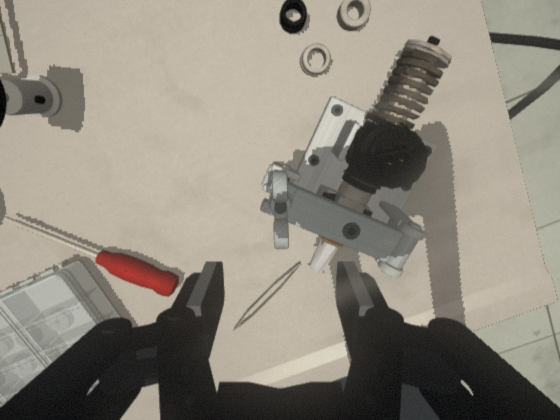

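```bash
python3 -m jog '[[0,0,0.03,0,45],[0,0,0.06,0,40],[0,0,0.09,0,35],[0,0,0.105,0,35],[0,0,0.11,0,35],[0,0,0.11,0,35]]' 20; python3 - <<'E'
from h import *
np.set_printoptions(precision=1,suppress=True)
p=snap('wrist')
for l,z in(('nut_grip',119),('bolt_cap',101)):
    for q in r.pinpoint(p,l)[:1]: print(l,np.array(q['uv']),q['conf'],onz(p,q['uv'],z))
save(p,'e.png')
E
```

```text
time: 3.6
tool_pos: [499.6, 209.8, 123.2]
tcp_rot: [180.0, -0.0, -84.6]
ft_force: [-0.1, -0.4, -0.3]
finger_gap: 30.1
nut_grip [281.9 296.6] 0.56 [500.1 209.8 119. ]
bolt_cap [281.4 297.8] 0.41 [488.  208.8 101. ]
```

View pics/e.png

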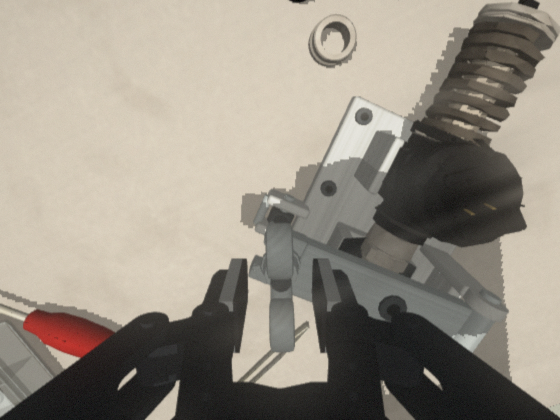

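```bash
python3 -m jog '[[0,0,0,0,5],[0,0,0,0,5],[0,0,0,0,5],[0,0,0,0,5],[0,0,0,0,5],[0,0,0,0,5]]' 40; python3 -m jog '[[0,0,-0.0001,-7,5],[0,0,-0.0002,-14,5],[0,0,-0.0004,-21,5],[0,0,-0.0005,-28,5],[0,0,-0.0006,-36,5],[0,0,-0.0007,-43,5],[0,0,-0.0007,-43,5]]'
python3 -c "
from h import *
s=r.sense();print(s)"
```

```text
time: 4.35
tool_pos: [502.1, 210.5, 126.6]
tcp_rot: [-179.7, 0.1, -84.7]
ft_force: [0.8, -0.9, 6.5]
finger_gap: 9.5
time: 5.05
tool_pos: [501.0, 211.9, 127.4]
tcp_rot: [-179.7, -0.0, -41.4]
ft_force: [-6.1, 5.7, 3.0]
finger_gap: 9.3
{'time': 5.05, 'joint_pos': array([ 17.43114197,   4.13175616, 102.34615605,   0.15186156,
        73.24358577,  58.76248389]), 'qd': array([ 0.05664461,  0.08712854, -0.05781176, -0.08528863, -0.01664555,
        6.33631331]), 'joint_efforts': array([ -4.18135598, -49.54735994, -47.0744276 ,  -2.61476196,
        -1.25627641,  -2.08411105]), 'tool_pos': array([500.99602866, 211.87801481, 127.40630236]), 'tcp_rot': array([-1.79686402e+02, -1.98856937e-02, -4.13748252e+01]), 'ft_force': array([-6.07889981,  5.71338898,  3.01496816]), 'wrist_torque': array([1.11130423, 0.94458084, 0.02886839]), 'finger_gap': 9.33081618418505}
```

```bash
python3 -m jog '[[-0.0008,-0.0018,0,0,5],[-0.0016,-0.0036,0,0,5],[-0.0016,-0.0036,0,0,5]]'
```

```text
time: 5.35
tool_pos: [501.4, 214.3, 127.1]
tcp_rot: [-179.9, -0.0, -41.4]
ft_force: [-4.8, -7.5, 4.2]
finger_gap: 9.4
```

```bash
python3 -m jog '[[0.0007,0.0016,0,0,5],[0.0007,0.0016,0,0,5]]';  python3 -m jog '[[0,0,-0.0001,-7,5],[0,0,-0.0002,-14,5],[0,0,-0.0004,-21,5],[0,0,-0.0005,-28,5],[0,0,-0.0006,-36,5],[0,0,-0.0007,-43,5],[0,0,-0.0007,-43,5]]'
```

```text
time: 5.55
tool_pos: [500.9, 212.9, 127.4]
tcp_rot: [-179.9, -0.0, -41.4]
ft_force: [-1.7, 0.4, 3.1]
finger_gap: 9.6
time: 6.25
tool_pos: [499.0, 213.7, 127.8]
tcp_rot: [-179.9, 0.1, 1.9]
ft_force: [-11.6, 3.4, 7.8]
finger_gap: 9.6
```

```bash
python3 -m jog '[[0,0,0,0,25],[0,0,0,0,25],[0,0,0,0,25]]'; python3 -m jog '[[0,0.002,0,0,25],[0,0.004,0,0,5],[0,0.004,0,0,5],[0,0.004,0,0,5],[0,0.004,0,0,5],[0,0.004,0,0,5]]'
```

```text
time: 6.55
tool_pos: [499.2, 213.6, 127.8]
tcp_rot: [-179.9, 0.1, 1.9]
ft_force: [-0.2, 0.4, -0.0]
finger_gap: 21.3
time: 7.15
tool_pos: [498.8, 209.7, 127.9]
tcp_rot: [-179.8, 0.2, 1.9]
ft_force: [-5.8, 2.1, 4.2]
finger_gap: 9.8
```

```bash
python3 -m jog '[[0.0007,-0.002,0,0,5],[0.0013,-0.004,0,0,5],[0.0013,-0.004,0,0,5]]'
```

```text
time: 7.45
tool_pos: [499.2, 211.6, 127.7]
tcp_rot: [179.9, 0.3, 1.8]
ft_force: [-6.3, -10.0, 7.7]
finger_gap: 9.6
```

```bash
python3 -m jog '[[-0.001,0.002,0,0,5],[-0.001,0.002,0,0,5]]';  python3 -m jog '[[0,0,-0.0001,-7,5],[0,0,-0.0002,-14,5],[0,0,-0.0004,-21,5],[0,0,-0.0005,-28,5],[0,0,-0.0006,-36,5],[0,0,-0.0007,-43,5],[0,0,-0.0007,-43,5]]'
```

```text
time: 7.65
tool_pos: [498.4, 209.4, 127.9]
tcp_rot: [179.9, 0.3, 1.8]
ft_force: [-1.7, -0.1, 2.5]
finger_gap: 9.4
time: 8.35
tool_pos: [498.3, 209.4, 128.5]
tcp_rot: [-179.8, 0.3, 44.9]
ft_force: [-2.5, 0.7, 2.3]
finger_gap: 9.6
```

```bash
python3 -m jog '[[0.0018,-0.001,0,0,5],[0.0035,-0.0019,0,0,5],[0.0035,-0.0019,0,0,5]]'
```

```text
time: 8.65
tool_pos: [499.0, 211.7, 128.4]
tcp_rot: [-179.9, 0.5, 44.7]
ft_force: [-4.9, -8.5, 6.4]
finger_gap: 9.3
```

```bash
python3 -m jog '[[-0.0018,0.001,0,0,5],[-0.0018,0.001,0,0,5]]';  python3 -m jog '[[0,0,-0.0001,-7,5],[0,0,-0.0002,-14,5],[0,0,-0.0004,-21,5],[0,0,-0.0005,-28,5],[0,0,-0.0006,-36,5],[0,0,-0.0007,-43,5],[0,0,-0.0007,-43,5]]'
```

```text
time: 8.85
tool_pos: [498.4, 209.8, 128.5]
tcp_rot: [-179.9, 0.5, 44.6]
ft_force: [-3.3, 0.6, 4.4]
finger_gap: 9.5
time: 9.55
tool_pos: [498.4, 209.8, 129.2]
tcp_rot: [-179.6, 0.3, 87.7]
ft_force: [-3.3, -0.7, 2.9]
finger_gap: 9.3
```

```bash
python3 -m jog '[[0.002,0.0005,0,0,5],[0.0039,0.001,0,0,5],[0.0039,0.001,0,0,5]]'
```

```text
time: 9.85
tool_pos: [499.0, 212.0, 129.0]
tcp_rot: [-179.5, 0.5, 87.4]
ft_force: [-7.4, -10.4, 8.1]
finger_gap: 9.3
```

```bash
python3 -m jog '[[-0.002,-0.0005,0,0,5],[-0.002,-0.0005,0,0,5]]';  python3 -m jog '[[0,0,-0.0001,-7,5],[0,0,-0.0002,-14,5],[0,0,-0.0004,-21,5],[0,0,-0.0005,-28,5],[0,0,-0.0006,-36,5],[0,0,-0.0007,-43,5],[0,0,-0.0007,-43,5]]'; python3 -c "
from h import *
print(r.sense()['joint_pos'])"
```

```text
time: 10.05
tool_pos: [498.5, 210.1, 129.1]
tcp_rot: [-179.5, 0.5, 87.2]
ft_force: [-2.4, 0.3, 3.0]
finger_gap: 9.3
time: 10.75
tool_pos: [498.5, 210.2, 129.9]
tcp_rot: [-179.3, 0.0, 130.2]
ft_force: [-3.1, 0.2, 3.2]
finger_gap: 9.2
[  17.61704049    4.3876176   101.80213787   -0.3079593    74.44172914
 -112.49772479]
```

```bash
python3 -m jog '[[0.0011,0.0017,0,0,5],[0.0021,0.0033,0,0,5],[0.0021,0.0033,0,0,5]]'
```

```text
time: 11.05
tool_pos: [499.1, 212.1, 129.7]
tcp_rot: [-179.1, 0.1, 129.9]
ft_force: [-7.7, -9.7, 8.3]
finger_gap: 9.8
```

```bash
python3 -m jog '[[-0.0011,-0.0017,0,0,5],[-0.0011,-0.0017,0,0,5]]';  python3 -m jog '[[0,0,-0.0001,-7,5],[0,0,-0.0002,-14,5],[0,0,-0.0004,-21,5],[0,0,-0.0005,-27,5],[0,0,-0.0006,-32,5],[0,0,-0.0006,-32,5]]'; python3 -c "
from h import *
print(r.sense()['joint_pos'])"
```

```text
time: 11.25
tool_pos: [498.6, 210.3, 129.8]
tcp_rot: [-179.1, 0.1, 129.6]
ft_force: [-3.4, -0.7, 4.2]
finger_gap: 9.5
time: 11.85
tool_pos: [498.6, 210.3, 130.4]
tcp_rot: [-179.1, -0.4, 161.6]
ft_force: [-2.3, -1.1, 3.5]
finger_gap: 9.2
[  17.74613938    4.55082236  101.57937825   -0.49632631   74.66606876
 -143.71209898]
```

```bash
python3 -m jog '[[0,0.002,0,0,5],[0,0.004,0,0,5],[0,0.004,0,0,5]]'
```

```text
time: 12.15
tool_pos: [499.8, 213.7, 130.3]
tcp_rot: [-179.1, -0.4, 161.4]
ft_force: [-4.2, -3.6, 6.1]
finger_gap: 9.5
```

```bash
python3 -m jog '[[0,0.002,0,0,5],[0,0.004,0,0,5],[0,0.004,0,0,5]]'
```

```text
time: 12.45
tool_pos: [500.9, 217.0, 130.0]
tcp_rot: [-179.0, -0.4, 161.1]
ft_force: [-3.8, -4.4, 5.1]
finger_gap: 9.3
```

```bash
python3 -m jog '[[0.0003,0.0075,0.0008,0,5],[0.0005,0.0148,0.002,0,5],[0.0008,0.023,0.004,0,5],[0.0011,0.031,0.0065,0,5],[0.0014,0.038,0.0097,0,5],[0.0017,0.046,0.0134,0,5],[0.0017,0.046,0.0134,0,5]]' 20; python3 - <<'E'
from h import *
p=snap('scene');d=snap('side');w=snap('wrist')
a=p['image'][150:310,220:420];b=d['image'][150:310,180:380]
cv2.imwrite('pics/f.png',cv2.resize(np.hstack([a,b])[:,:,::-1],(800,320),interpolation=cv2.INTER_CUBIC))
E
```

```text
time: 13.15
tool_pos: [514.8, 261.6, 115.0]
tcp_rot: [-179.0, -0.3, 161.1]
ft_force: [3.9, -3.2, -3.6]
finger_gap: 9.6
```

View pics/f.png

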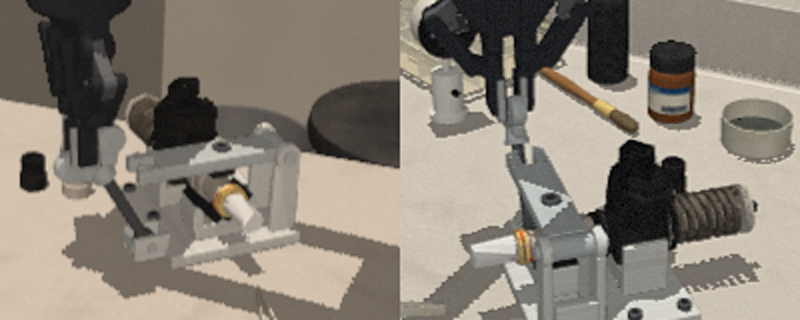

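```bash
python3 -m jog '[[0.0003,0.007,0.0043,0,5],[0.0005,0.014,0.009,0,5],[0.0007,0.0205,0.0143,0,5],[0.001,0.0265,0.02,0,5],[0.0012,0.032,0.0262,0,5],[0.0014,0.037,0.0328,0,5],[0.0014,0.037,0.0328,0,5]]'
```

```text
time: 14.0
tool_pos: [526.2, 296.8, 81.5]
tcp_rot: [-179.0, -0.2, 161.1]
ft_force: [5.4, -3.2, -0.9]
finger_gap: 9.6
```

```bash
python3 -m jog '[[0,0.0025,0.0035,0,5],[0.0,0.005,0.007,0,5],[0.0,0.0065,0.0105,0,5],[0,0.0072,0.0122,0,5],[0,0.0072,0.0122,0,5]]'
```

```text
time: 14.5
tool_pos: [529.1, 303.6, 71.1]
tcp_rot: [-179.1, -0.1, 161.0]
ft_force: [-5.1, -7.8, 16.2]
finger_gap: 9.6
```

```bash
python3 -m jog '[[0,0,0,0,35],[0,0,0,0,35],[0,0,0,0,35],[0,0,-0.03,0,45],[0,0,-0.07,0,53],[0,0,-0.1,8.5,53],[0,0,-0.1,17,53],[0,0,-0.1,17,53]]'; python3 - <<'E'
from h import *
np.set_printoptions(precision=1,suppress=True)
p=snap('scene');d=snap('side');T=tool()
for l,z in(('nut_grip',65),('strap_hinge',80),('strap_grip',80),('bolt_pivot',16)):
    rs=[]
    for im in (p,d):
        for q in r.pinpoint(im,l)[:1]: rs.append(ray(im,q['uv'])); print(l,np.array(q['uv']),q['conf'],onz(im,q['uv'],z))
    if len(rs)>1: print(tri(rs))
a=p['image'][150:310,220:420];b=d['image'][150:310,180:380]
cv2.imwrite('pics/g.png',cv2.resize(np.hstack([a,b])[:,:,::-1],(800,320),interpolation=cv2.INTER_CUBIC))
E
```

```text
time: 15.3
tool_pos: [530.4, 305.7, 172.2]
tcp_rot: [-179.2, 0.2, 143.9]
ft_force: [0.1, -0.8, -0.2]
finger_gap: 45.2
nut_grip [238.  247.8] 0.84 [536.4 286.6  65. ]
nut_grip [232.4 211.5] 0.83 [531.7 298.7  65. ]
[528.2 292.   69.8]
strap_hinge [352.5 227.2] 0.83 [456.6 117.9  80. ]
strap_hinge [267.2 273.7] 0.65 [464.3  97.4  80. ]
[468.7 105.1  72.3]
strap_grip [306.7 231.3] 0.63 [491.2 185.8  80. ]
bolt_pivot [294.4 271.4] 0.75 [489.9 210.   16. ]
bolt_pivot [248.6 268.4] 0.86 [500.1 201.4  16. ]
[499.5 203.5  11.8]
```

View pics/g.png

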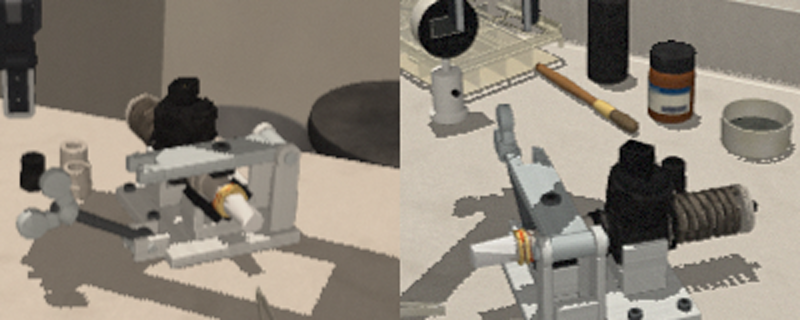

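```bash
python3 -m jog '[[-0.005,-0.016,-0.01,8.5,53],[-0.01,-0.032,-0.01,17,53],[-0.015,-0.048,-0.01,25.5,53],[-0.02,-0.064,-0.01,34,53],[-0.025,-0.08,-0.01,42.5,53],[-0.03,-0.096,-0.01,51,53],[-0.0354,-0.114,-0.01,59.5,53],[-0.0354,-0.114,-0.01,68,53]]'; python3 -m jog '[[0,0,0,8.5,53],[0,0,0,17,53],[0,0,0,25.5,53],[0,0,0,34,53],[0,0,0,42.5,53],[0,0,0,51,53],[0,0,0,59.5,53],[0,0,0,68,53]]';python3 -m jog '[[0,0,0,8.5,53],[0,0,0,17,53],[0,0,0,25,53],[0,0,0,25,53]]'; python3 - <<'E'
from h import *
np.set_printoptions(precision=1,suppress=True)
p=snap('wrist')
for l,z in(('strap_hinge',80),('strap_grip',80)):
    for q in r.pinpoint(p,l)[:1]: print(l,np.array(q['uv']),q['conf'],onz(p,q['uv'],z))
print(r.sense()['joint_pos'])
save(p,'i.png')
E
```

```text
time: 16.6
tool_pos: [491.1, 190.4, 182.7]
tcp_rot: [-179.8, 1.0, 75.7]
ft_force: [-0.0, 0.5, -0.7]
finger_gap: 45.0
time: 17.4
tool_pos: [491.1, 190.4, 182.7]
tcp_rot: [179.2, 0.6, 7.4]
ft_force: [0.0, -0.2, -0.4]
finger_gap: 45.4
time: 17.8
tool_pos: [491.2, 190.4, 182.7]
tcp_rot: [179.0, 0.2, -17.8]
ft_force: [0.3, -0.4, -0.3]
finger_gap: 45.3
strap_hinge [278.4 328.3] 0.8 [461.9 102.9  80. ]
strap_grip [283.7 214. ] 0.98 [494.1 191.3  80. ]
[ 16.1  -0.6 101.2  -0.7  80.2  33.6]
```

View pics/i.png

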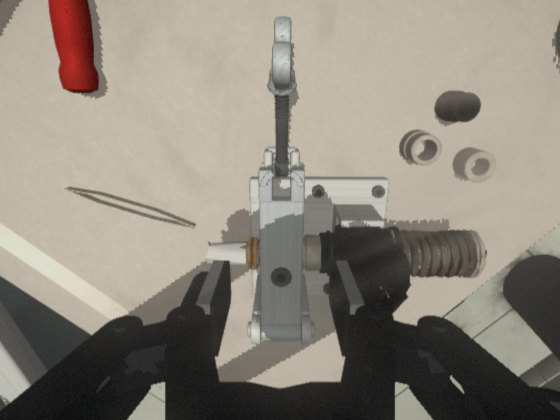

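```bash
python3 -m jog '[[0.0018,-0.0017,0.03,0,53],[0.0018,-0.0017,0.055,0,53],[0.0018,-0.0017,0.075,0,53],[0.0018,-0.0017,0.09,0,53],[0.0018,-0.0017,0.098,0,53],[0.0018,-0.0017,0.098,0,53]]' 20;  python3 -m jog '[[0,0,0,0,25],[0,0,0,0,25],[0,0,0,0,25],[0,0,0,0,25],[0,0,0,0,25]]' 30
```

```text
time: 18.55
tool_pos: [491.9, 189.8, 83.7]
tcp_rot: [178.9, 0.3, -17.3]
ft_force: [0.0, -0.8, -0.3]
finger_gap: 45.4
time: 19.05
tool_pos: [492.0, 190.2, 84.9]
tcp_rot: [179.0, 0.3, -17.3]
ft_force: [-4.8, 1.9, 4.7]
finger_gap: 29.4
```

```bash
python3 -m jog '[[0,0.0007,-0.0116,0,25],[0,0.003,-0.023,0,25],[0,0.0065,-0.034,0,25],[0,0.0114,-0.0446,0,25],[0,0.0176,-0.0544,0,25],[0,0.025,-0.0634,0,25],[0,0.0334,-0.0714,0,25],[0,0.0428,-0.0783,0,25]]'
```

```text
time: 19.85
tool_pos: [479.2, 150.4, 164.4]
tcp_rot: [179.0, 0.3, -17.3]
ft_force: [-5.7, 2.3, -8.2]
finger_gap: 29.6
```

```bash
python3 -m jog '[[0,0.0101,-0.0056,0,25],[0,0.021,-0.0102,0,25],[0,0.0323,-0.0132,0,25],[0,0.044,-0.0148,0,25],[0,0.056,-0.015,0,25],[0,0.0675,-0.0135,0,25],[0,0.0755,-0.0115,0,25],[0,0.0755,-0.0115,0,25]]'
```

```text
time: 20.65
tool_pos: [456.1, 78.3, 179.6]
tcp_rot: [179.1, 0.4, -17.3]
ft_force: [-17.2, 4.4, 12.5]
finger_gap: 29.2
```

```bash
python3 -m jog '[[0,0,0,0,50],[0,0,0,0,50],[0,0,0,0,50],[0,0,-0.02,0,55],[0,0,-0.05,0,55],[0,0,-0.09,0,55],[0,-0.0,-0.13,0,55],[0,0.0,-0.13,0,55]]'; python3 - <<'E'
from h import *
p=snap('scene');d=snap('side')
a=p['image'][140:300,220:420];b=d['image'][140:300,180:380]
cv2.imwrite('pics/k.png',cv2.resize(np.hstack([a,b])[:,:,::-1],(800,320),interpolation=cv2.INTER_CUBIC))
E
```

```text
time: 21.45
tool_pos: [460.4, 80.1, 316.6]
tcp_rot: [179.3, -0.2, -17.3]
ft_force: [-0.5, -0.8, 0.9]
finger_gap: 47.0
```

View pics/k.png

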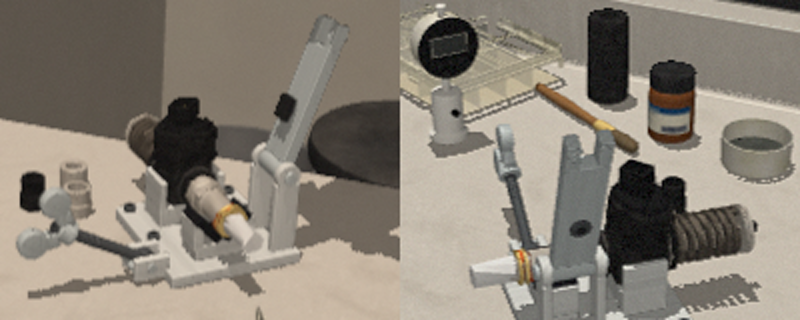

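Strap stands folded back at about (310,90) in the left half. The bolt is on its rest at (100,240) and the injector is still in the cradle at (190,170). The gripper is clear, so I'm handing in.

```bash
python3 -c "
from bench import r
print(r.hand_in())"
```

```text
the job is handed in; nothing more can be done
None
```

The injector is released and the job is handed in after about 21.5 s on the robot's clock.

- **Nut:** I backed it off in steps of about 0.75 rad, the last one about 0.55 rad, and tried the bolt after each. The first five tries met 8.6 to 12 N within about 2 mm, so the nut was still caught and I backed off each time. It came free after about 4.3 rad in all, when the bolt moved with about 5 N. That is at most about 0.55 rad past clearing the rim, against the 1.2 rad at which it would meet the cap.
- **Bolt:** I swung it out and down until it met the rest bar. The upward force rose to 16 N, and the angle I worked out was about 1.06 rad.
- **Strap:** I folded it over its hinge to about 1.82 rad and let go. The last picture shows it standing open past upright.

The last picture also shows the bolt on its rest, the injector in the cradle and the bench parts next to it in place. The gripper was clear at 317 mm with a wrist force of about 1 N.

Three things did not go quite as planned:
- **First grip on the nut:** it was about 4 mm off the nut's axis, which gave a sideways force of up to 12 N. I re-gripped on centre.
- **Force limit on the tries:** some went slightly past the 9 N guide before I let go.
- **Point readings after the swing:** the two cameras disagreed by up to about 20 mm (the strap hinge was worst), so I relied on the robot's own position and the pictures.

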